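Load the steamer with a sauce jug and lid it with the vent turned away

ROBOT

A 6-joint arm with a two-finger parallel gripper is mounted at the origin on the work surface. World frame = base frame: x ahead of the robot, y to its left, z up, the work surface at z = 0. Lengths are in m, angles in rad, forces in N, time in s.
With the tool pointing down it reaches from about 0.275 to 0.875 m from the base axis. Payload 12.5 kg.
Tool frame: the origin (TCP) lies on the centre line of the jaws, within the pads' length; the fingertips stand r.finger_overhang ahead of it and the grasp point (between the pads) lies 3 mm ahead of it (r.finger_overhang is the distance from the TCP to the fingertips, in m); z points along the fingers, y is the direction in which the jaws open and shut (so a half turn about z gives the same grasp; the last joint's range is limited). The gripper opens to 85 mm and grips with 20 to 120 N. Pads are 22 mm wide; open, the fingers measure 114 mm over their backs; the gripper's body (76 mm by 85 mm) begins 54 mm behind the grasp point. The pads swing forward as they close: fully open they stand 13 mm farther back than shut.
Start: joints at [1.018, 0.351, 1.652, -0, 1.139, -0.085], TCP at [0.248, 0.491, 0.253] pointing down, gripper open.
Joint ranges: [-2.75, 2.75], [-0.79, 2.1], [0.01, 2.65], [-1.57, 4.71], [0.07, 3.14], [-2.87, 2.87]. Speed limits (rad/s): [2.22, 2.22, 2.79, 3.14, 3.14, 3.14].

INTERFACE

Orientations are given as a unit quaternion [x, y, z, w].
In Python, from cell import r, optics gives the robot as it stands. The module is installed in compiled form; this text tells all that it offers. Calls block until the motion is done:
- r.move_to(position, orientation): joint-space move of the TCP to a pose.
- r.move_linear(position, rot=None, vel=0.15): straight line of the TCP; rot=None keeps the orientation; vel is the mean speed in m/s.
- r.set_joints(angles): joint-space move.
- r.set_gripper(opening, squeeze=None): opening from 0.0 (shut) to 1.0 (fully open); squeeze is the grip in N (None keeps the last); returns when the fingers have stopped.
- r.sleep(seconds).
- r.inverse_kinematics(position, orientation): joint angles nearest the present ones, or None.
- optics.get_image(name): name is "scene" or "top" or "wrist"; returns a dict with "pixels" (420x560x3 uint8, red, green, blue), "depth" (420x560 float32, m along the optical axis (not along the pixel's ray), 0 where there is no reading), "fx", "fy", "cx", "cy" (pixels), "camera_from_world" (4x4, takes a point from world to camera coordinates); the wrist camera has in their place "mount" (4x4, takes a point from camera to tool coordinates, whose origin is the TCP and whose axes are the flange's). Camera axes: x right, y down, z forward; pixel columns grow to the right and rows downward; lengths in m; the calibration is good to about 2 mm. A picture is of the moment at which its call begins: read the wrist's pose just before it.
A pose or a line that the arm cannot do raises r.PlanningError and nothing moves.
- r.hand_in(): hands the job in, once; it reports no verdict.
Readings, each from a call of its own:
- r.current_t(): time.
- r.current_q(): joint angles.
- r.current_qvel(): joint speeds.
- r.current_effort(): joint torques, N m.
- r.current_tool_pos(): TCP position.
- r.current_ee_rot(): TCP orientation.
- r.current_contact_force(): force on the tool from outside, world axes, zero at the start.
- r.current_torque(): the same for the moment, N m.
- r.current_opening(): opening from 0.0 (shut) to 1.0 (fully open).
Only numpy, scipy, OpenCV 4.12 (cv2) and the standard library are available. Lean on these libraries where they do the work, as an engineer would, in place of code of your own. Each camera call takes 0.05 s, during which the arm holds its last target.

TASK

Warm the sauce jug: stand the blue jug upright in the middle of the steamer's open top layer with its handle pointing to the steamer's filler-funnel side, square to the line of the steamer's side handles. Then take the lid off its sloping rest and set it level and fully seated on the steamer, its black strap handle lined up with the steamer's side handles and its steam vent on the side opposite the funnel, so that steam blows away from whoever tops up the water. Set both down without dropping them, and leave the steamer and the bowl, grinder and ramekin near it where they stand.

Things in the scene. Friction and masses are not known exactly. Their poses are not given: they have to be found in the camera images.
- steamer: Round stainless two-layer steamer, 2.6 kg, loose on the bench, 200 mm in diameter, rim 145 mm up. Origin: centre of its underside, z up; x runs from its front (filler funnel, -x) to its back, y along the line of its side handles, which reach 135 mm from the centre at +y and -y, 50 and 118 mm up. Its front faces the robot's side (-x of the world) within 30 degrees.
- filler (a point): Centre of the mouth of the steamer's black filler funnel (42 mm across, open top), in the steamer's frame 121 mm towards -x and 62 mm above the bench: marks the steamer's front.
- steamer_rim (a point): Centre of the steamer's open mouth, in the plane of its rim, 145 mm above its underside: where the lid's origin comes to lie. The upper layer inside: flat perforated floor 74 mm above the steamer's underside, inside diameter 190 mm, wall 5 mm.
- jug: Small empty blue ceramic jug, about 0.16 kg, 62 mm high, upper body 56 mm in outside diameter, wall 3.5 mm, foot 44 mm. Origin: centre of its underside, z up. Looped handle at its -x side, pouring lip at +x (41 mm from the axis, at the brim). It starts upright on the bench, turned up to 60 degrees either way from x along world x. Grasp it across its free +y and -y sides.
- jug_handle (a point): Middle of the jug's handle loop: in the jug's frame 44 mm towards -x and 35 mm up. The loop is 8.5 mm thick (y), reaches 54 mm from the jug's axis and lies 12 to 58 mm up.
- lid: Domed stainless lid, about 0.28 kg, 210 mm in diameter; a flat flange lies on the steamer's rim, under it a 7 mm deep locating lip, 174 mm in diameter (8 mm clearance all round). Origin: on its axis, in the plane of the flange's underside; z: its upward normal; the dome is 24 mm high. Strap handle along y, steam vent at +x. It starts on the rest, z leaning 35 degrees towards the rest's front.
- lid_grip (a point): Centre of the lid's black strap handle, 56 mm along z from the lid's origin: a flat-sided bar 94 mm long (lid y), 12 mm wide (x), 12 mm thick (z) on two 11 mm posts at y = +36 and -36 mm, 26 mm of free space between bar and dome. At the start the lid is turned about its own z so that its x axis lies 25 degrees to the left of straight up the slope, seen from the front of the rest.
- lid_vent (a point): The steam vent: a black 22 mm grommet on the dome, 62 mm from the lid's axis towards +x, 22 mm above the origin plane.
- rest: Lid rest, fixed to the bench: two steel bars sloping at 35 degrees, rising towards its +x, over a drip tray 215 by 194 mm. Two upturned pins at the low front (-x) end stop the lid and stand 17 mm above its flange plane: lift the lid straight up off it. Origin: centre of the tray's underside, z up; front towards the robot. Highest point 145 mm; the lid's origin starts 90 mm up.
- bowl: Bystander: green glass bowl, 150 mm across, 65 mm high; origin at the centre of its underside.
- grinder: Bystander: white plastic pepper grinder with a twist top, 54 mm across, 158 mm tall; origin at the centre of its underside.
- ramekin: Bystander: white ceramic ramekin, 80 mm across, 45 mm high; origin at the centre of its underside.
Mind the look-alikes: they are no part of the job. What is shaped like the lid but yellow is not meant.

How it is judged:
On the way:
1. the jug stands upright in the middle of the open top layer, its handle pointing to the funnel side, and is let go (horizontal distance between jug and steamer below 0.025 m and z of jug in the frame of steamer between 0.069 and 0.08 m and angle between jug's own z axis and vertical below 0.1 rad and angle between the x axis of jug and the x axis of steamer, either way round below 0.26 rad and x of jug_handle in the frame of steamer below -0.01 m and contact force between the fingers and jug below 0.05 N), for 0.2 s.
At the end, for the whole second after the job is handed in: Jug upright on the layer floor within 25 mm of the steamer axis, handle within 15 deg of the funnel direction; lid within 4 mm of the rim plane, 10 mm of the axis, level to 2 deg, strap within 8 deg of the side-handle line, vent away from the funnel. All released, at rest (all of step 1 and horizontal distance between lid and steamer below 0.01 m and z of lid in the frame of steamer between 0.141 and 0.149 m and angle between lid's own z axis and vertical below 0.04 rad and angle between the y axis of lid and the y axis of steamer, either way round below 0.14 rad and x of lid_vent in the frame of steamer above 0.03 m and contact force between the fingers and lid below 0.05 N and linear speed of each of lid, jug below 0.02 m/s and angular speed of lid below 0.1 rad/s and angle between steamer's own z axis and vertical below 0.03 rad); the robot touches nothing.
It fails at once if the jug or the lid was dropped (falls faster than 0.45 m/s, about 10 mm of free fall, out of the fingers) ((linear speed of jug above 0.45 m/s and contact force between the fingers and jug below 0.01 N) or (linear speed of lid above 0.45 m/s and contact force between the fingers and lid below 0.01 N)).
It fails at once if the steamer was shoved more than 25 mm from its place (distance of steamer from where it was at the start of the episode above 0.025 m).
It fails at once if a bystander was moved more than 25 mm (distance of any of bowl, grinder, ramekin from where it was at the start of the episode above 0.025 m).
It also fails if it takes over 59 s, if anything falls off the work surface, if the arm or the gripper's body presses on something with over 40 N, if the wrist force passes 120 N, or if a joint passes its speed limit or range.

## Working session

There is one attempt and no reset: what is moved stays moved. The work goes in short steps, each a Python script; the robot and the scene stay as the last script left them, time stands still between calls to the robot, and variables do not carry over. Pictures are saved under pics/ and viewed, and the job is handed in when it is done.

```bash
mkdir -p pics; ls
python3 - <<'E'
from cell import r, optics
import numpy as np, cv2
print(r.current_t(), r.finger_overhang, r.current_tool_pos(), r.current_ee_rot(), r.current_opening())
for n in ("scene","top","wrist"):
    d=optics.get_image(n)
    cv2.imwrite(f"pics/{n}0.png",d["pixels"][:,:,::-1])
    np.savez(f"pics/{n}0.npz",**d)
    print(n,d["fx"],d["fy"],d["cx"],d["cy"],d.get("camera_from_world",d.get("mount")))
E
```

```text
pics
0.0 0.022 [0.24782946 0.49065595 0.25275055] [ 2.31783808e-01  9.72767143e-01 -5.60799956e-04 -1.90902503e-04] 0.9994612352149945
scene 400.6460173570379 400.6460173570379 282.80425672749163 210.03172292982455 [[ 0.11954852  0.99267494  0.01745309 -0.1611134 ]
 [ 0.64474485 -0.06425508 -0.76169243 -0.21984544]
 [-0.75499154  0.102312   -0.64770366  1.52047732]
 [ 0.          0.          0.          1.        ]]
top 453.6278189771801 453.6278189771801 276.93365742289325 221.4173202140126 [[-0.01237098 -0.99973742 -0.01928881  0.13043207]
 [-0.99708815  0.01378526 -0.07500122  0.51916363]
 [ 0.07524742  0.01830481 -0.99699687  1.47432994]
 [ 0.          0.          0.          1.        ]]
wrist 311.56694241990004 311.56694241990004 279.40562763867064 208.37035792013975 [[-9.44892293e-04 -9.59386941e-01 -2.82091838e-01  7.23534566e-02]
 [ 9.99999432e-01 -1.04582702e-03  2.07241127e-04 -1.14528454e-04]
 [-4.93843698e-04 -2.82091482e-01  9.59387384e-01 -1.21168967e-01]
 [ 0.00000000e+00  0.00000000e+00  0.00000000e+00  1.00000000e+00]]
```

View pics/top0.png

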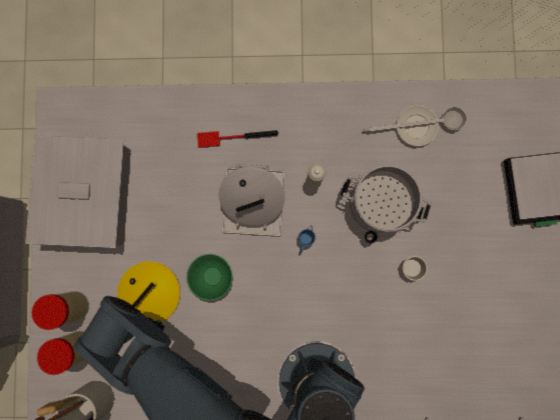

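View pics/scene0.png

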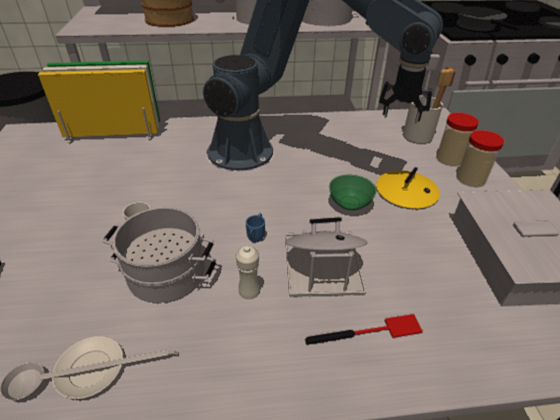

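View pics/wrist0.png

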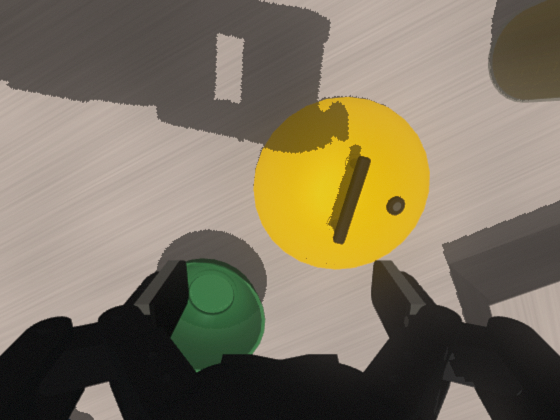

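The top view shows the steamer at about (385,200), the funnel at (370,237), the jug at (306,240), the lid on its rest at (252,197), the grinder at (317,175), and the ramekin at (412,268). I'll enlarge and deproject.

```bash
cat > h.py <<'E'
import numpy as np, cv2
from scipy.spatial.transform import Rotation as R
def load(f): return dict(np.load(f"pics/{f}.npz"))
def w_from_c(d):
    if "camera_from_world" in d: return np.linalg.inv(d["camera_from_world"])
    T=np.eye(4); T[:3,:3]=R.from_quat(d["q"]).as_matrix(); T[:3,3]=d["p"]
    return T@d["mount"]
def ray(d,u,v):
    T=w_from_c(d); x=np.array([(u-d["cx"])/d["fx"],(v-d["cy"])/d["fy"],1.]); return T[:3,3],T[:3,:3]@x
def at_z(d,u,v,z):
    o,k=ray(d,u,v); return o+k*(z-o[2])/k[2]
def cloud(d):
    Z=d["depth"]; v,u=np.mgrid[:Z.shape[0],:Z.shape[1]]
    P=np.stack([(u-d["cx"])/d["fx"]*Z,(v-d["cy"])/d["fy"]*Z,Z],-1); T=w_from_c(d)
    return P@T[:3,:3].T+T[:3,3]
def tri(*obs):
    A=np.zeros((3,3));b=np.zeros(3)
    for d,u,v in obs:
        o,k=ray(d,u,v);k=k/np.linalg.norm(k);M=np.eye(3)-np.outer(k,k);A+=M;b+=M@o
    X=np.linalg.solve(A,b)
    res=[np.linalg.norm(np.cross(X-ray(d,u,v)[0],ray(d,u,v)[1]/np.linalg.norm(ray(d,u,v)[1]))) for d,u,v in obs]
    return X,res
def proj(d,X):
    c=np.linalg.inv(w_from_c(d))@np.append(X,1); return d["fx"]*c[0]/c[2]+d["cx"],d["fy"]*c[1]/c[2]+d["cy"]
def snap(optics,r,n,tag):
    p=r.current_tool_pos();q=r.current_ee_rot()
    d=optics.get_image(n); d=dict(d)
    if n=="wrist": d["p"]=p;d["q"]=q
    np.savez(f"pics/{tag}.npz",**d); cv2.imwrite(f"pics/{tag}.png",d["pixels"][:,:,::-1]); return d
def crop(f,x0,y0,x1,y1,s,out):
    im=cv2.imread(f"pics/{f}.png")[y0:y1,x0:x1]
    cv2.imwrite(f"pics/{out}.png",cv2.resize(im,None,fx=s,fy=s,interpolation=cv2.INTER_CUBIC))
E
python3 - <<'E'
from h import *
crop("top0",210,150,440,290,3.4,"top0c")
crop("scene0",100,190,380,310,2.8,"scene0c")
t=load("top0");C=cloud(t)
for n,u,v in [("lidgrip",250,207),("vent",242,184),("jug",306,240),("filler",370,237),("steamfloor",385,200),("ramekin",412,268),("grinder",317,172),("rim front",385,232)]:
    print(n,C[v,u].round(3))
E
```

```text
lidgrip [0.557 0.203 0.142]
vent [0.627 0.226 0.145]
jug [ 0.459  0.028 -0.002]
filler [ 0.464 -0.176  0.046]
steamfloor [ 0.581 -0.222  0.072]
ramekin [ 0.362 -0.319  0.002]
grinder [ 0.658 -0.002  0.157]
rim front [ 0.478 -0.216  0.085]
```

View pics/top0c.png

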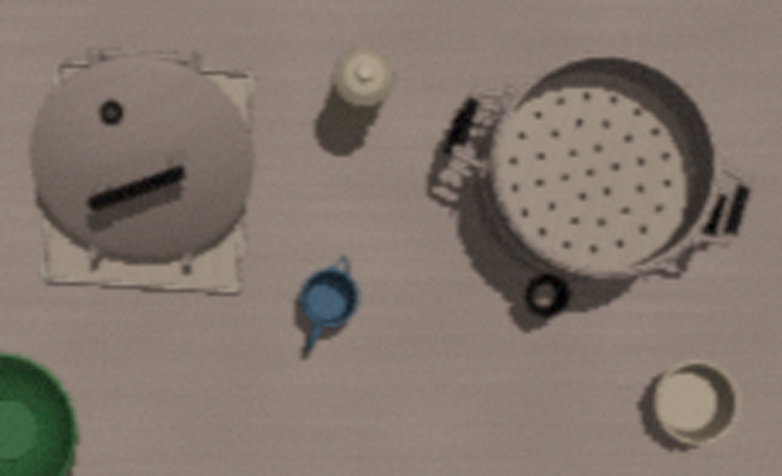

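View pics/scene0c.png

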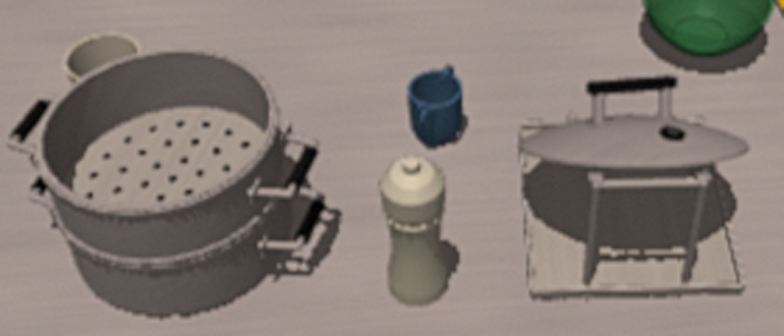

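The crop shows the jug's handle tail at about (300,240), pointing towards the robot and slightly left. The lid vent is up the slope to the left. Next I'll take two wrist views from above for accurate measurement.

Run:
```python
from cell import r, optics
from h import *
for tag,p in (("wa",[0.44,0.13,0.40]),("wb",[0.44,-0.16,0.42])):
    r.move_to(p,[0,1,0,0]); snap(optics,r,"wrist",tag); print(r.current_t(),r.current_q(),r.current_tool_pos())
```

```text
1.8 [ 1.87008866e-01  5.97238756e-02  1.65384076e+00  1.20060755e-04
  1.42862335e+00 -1.38444099e+00] [0.43988656 0.13058977 0.39965346]
2.9667 [-4.46035399e-01  6.95208106e-02  1.59618890e+00  2.58685283e-04
  1.47603658e+00 -2.01821417e+00] [ 0.44030161 -0.15892904  0.41991536]
```

View pics/wa.png

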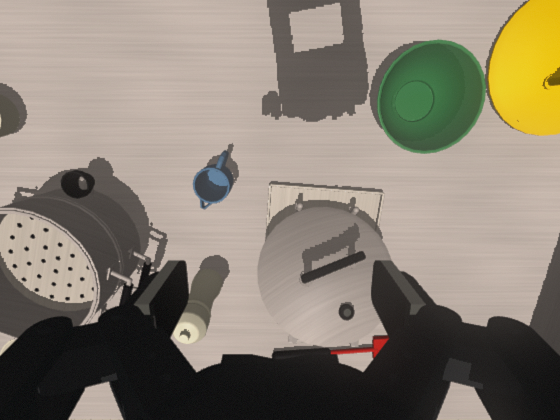

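View pics/wb.png

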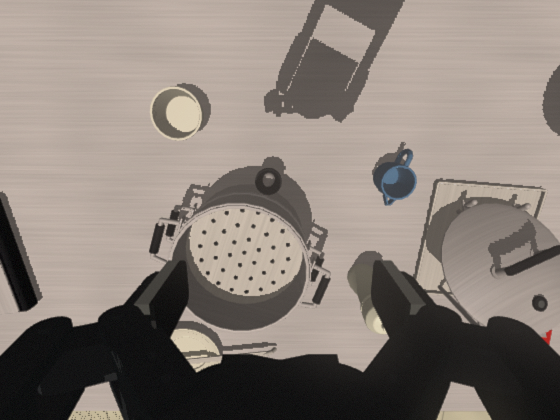

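Both views are useful. In wa the jug is at (212,185), the lid bar at (333,267) and the vent at (346,311). In wb the funnel is at (268,180), the rim is centred near (243,267), and the side handles are at (158,238) and (321,287). I'll fit shapes with depth and read crops.

Run:
```python
from h import *
from scipy.optimize import least_squares
crop("wa",175,130,255,220,6.5,"wa_jug"); crop("wb",360,130,440,215,6.5,"wb_jug")
crop("wa",240,190,420,350,3.7,"wa_lid"); crop("wb",130,150,350,340,3,"wb_st")
def circ(P):
    f=lambda a:np.hypot(P[:,0]-a[0],P[:,1]-a[1])-a[2]
    s=least_squares(f,[P[:,0].mean(),P[:,1].mean(),.1],loss="soft_l1",f_scale=.003); return s.x.round(4),np.abs(f(s.x)).mean().round(4)
for tag in ("top0","wb","scene0"):
    d=load(tag);C=cloud(d);hsv=cv2.cvtColor(d["pixels"],cv2.COLOR_RGB2HSV)
    near=(np.hypot(C[...,0]-.58,C[...,1]+.21)<.125)
    m=near&(C[...,2]>.138)&(C[...,2]<.152)&(hsv[...,2]>75)
    print(tag,"rim",m.sum(),circ(C[m]),np.percentile(C[near][:,2],[90,95,98,99.5]).round(3))
for tag in ("top0","wa","wb","scene0"):
    d=load(tag);C=cloud(d);hsv=cv2.cvtColor(d["pixels"],cv2.COLOR_RGB2HSV)
    m=(hsv[...,0]>95)&(hsv[...,0]<125)&(hsv[...,1]>100)&(np.hypot(C[...,0]-.46,C[...,1]-.03)<.09)
    P=C[m]; m2=P[:,2]>.055
    print(tag,"jug",m.sum(),P.mean(0).round(3),np.percentile(P[:,2],[95,99]).round(4),m2.sum(),circ(P[m2]) if m2.sum()>8 else "")
for tag in ("top0","wa","scene0"):
    d=load(tag);C=cloud(d)
    m=(np.hypot(C[...,0]-.58,C[...,1]-.2)<.12)&(C[...,2]>.03)
    print(tag,"lid",m.sum(),C[m].mean(0).round(3))
```

```text
top0 rim 520 (array([ 0.5792, -0.2136,  0.0982]), np.float64(0.002)) [0.14  0.144 0.147 0.149]
wb rim 2038 (array([ 0.578 , -0.2163,  0.0978]), np.float64(0.0019)) [0.142 0.145 0.146 0.147]
scene0 rim 788 (array([ 0.5821, -0.2182,  0.0977]), np.float64(0.0019)) [0.138 0.144 0.146 0.147]
top0 jug 128 [0.469 0.028 0.011] [0.0494 0.0609] 6 
wa jug 6 [0.432 0.077 0.46 ] [0.4724 0.4742] 6 <stdin>:17: RuntimeWarning: Mean of empty slice.
  ret = um.true_divide(
Traceback (most recent call last):
IndexError: index -1 is out of bounds for axis 0 with size 0
```

View pics/wa_jug.png

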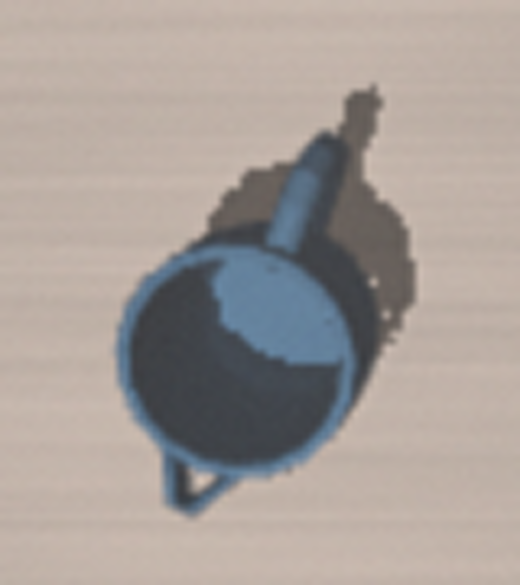

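View pics/wb_jug.png

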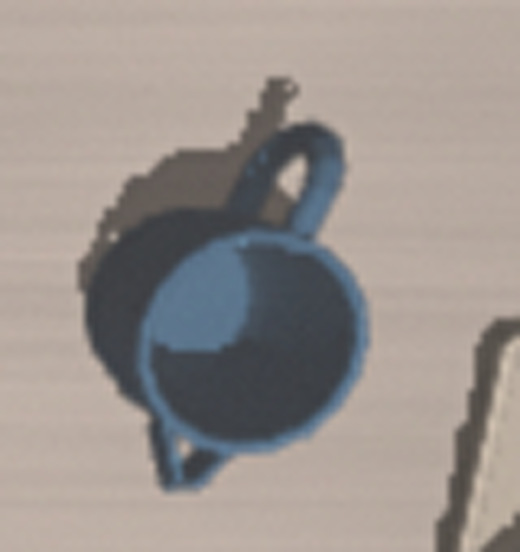

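View pics/wa_lid.png

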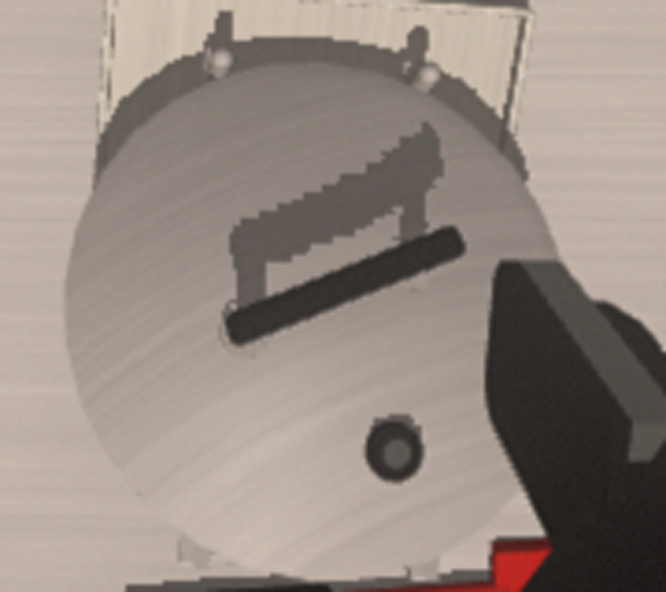

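View pics/wb_st.png

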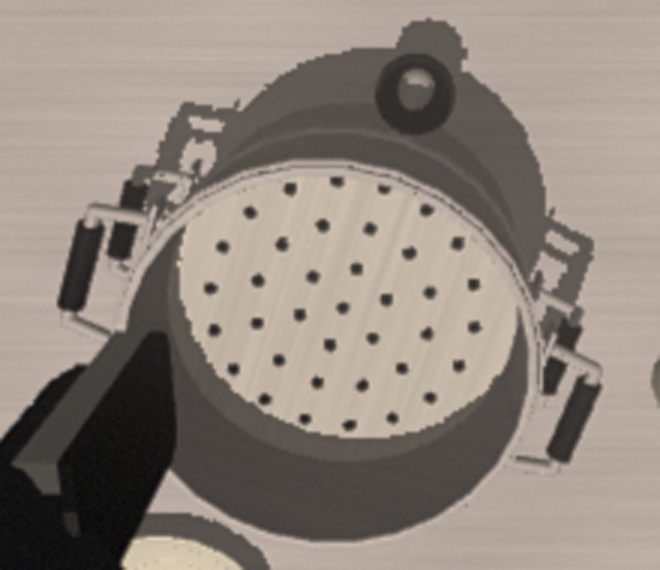

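Run:
```python
from h import *
wa,wb,tp,sc=[load(x) for x in("wa","wb","top0","scene0")]
f=lambda x,y,s,ox,oy:((x+.5)/s-.5+ox,(y+.5)/s-.5+oy)
ja=f(237,359,6.5,175,130);jb=f(252.5,342,6.5,360,130)
la=f(190,510,6.5,175,130);lb=f(180,487,6.5,360,130)
c=tri((wa,*ja),(wb,*jb)); l=tri((wa,*la),(wb,*lb)); print("jug brim",c,"lip",l)
print("at z .062", at_z(wa,*ja,.062),at_z(wb,*jb,.062),at_z(wa,*la,.062),at_z(wb,*lb,.062))
v=l[0]-c[0];print("jug yaw lip",np.degrees(np.arctan2(v[1],v[0])),np.hypot(*v[:2]))
for d,ctr,lip in((wa,ja,la),(wb,jb,lb)):
    v=at_z(d,*lip,.062)-at_z(d,*ctr,.062);print(np.degrees(np.arctan2(v[1],v[0])),np.hypot(*v[:2]))
# handle top root in wa/wb (top of the loop ~z .056)
ha=f(306,190,6.5,175,130); v=at_z(wa,*ja,.062)-at_z(wa,*ha,.050);print("handle wa",np.degrees(np.arctan2(v[1],v[0])),np.hypot(*v[:2]))
# steamer
fl=f(416,94,3,130,150);L=f(80,262,3,130,150);Rr=f(575,417,3,130,150)
F=at_z(wb,*fl,.062);a=at_z(wb,*L,.118);b=at_z(wb,*Rr,.118)
print("filler",F,"handles",a,b,(a+b)/2,np.linalg.norm(b-a))
y=b-a;print("steamer yaw from handles",np.degrees(np.arctan2(-y[0],y[1])))
ft=f(546,295,3.4,210,150); print("filler tri",tri((wb,*fl),(tp,*ft)),at_z(tp,*ft,.062))
for cc in ([.579,-.2155],[.5792,-.2136],[.578,-.2163]):
    v=np.array(cc)-F[:2];print("yaw from filler",np.degrees(np.arctan2(v[1],v[0])),np.hypot(*v))
# side handles in top
tl=f(460,125,3.4,210,150);tr=f(738,211,3.4,210,150)
p,q=at_z(tp,*tl,.118),at_z(tp,*tr,.118);print("top handles",p,q,(p+q)/2);y=p-q;print(np.degrees(np.arctan2(-y[0],y[1])))
print("rim tri L",tri((wb,*L),(tp,*tr)),"R",tri((wb,*Rr),(tp,*tl)))
C=cloud(wb)
print("jug depth cloud brim",[C[int(jb[1])+dy,int(jb[0])+dx].round(3) for dx,dy in((17,0),(-17,0),(0,17),(0,-16))])
# lid
g0=f(237,327,3.7,240,190);g1=f(455,245,3.7,240,190);ve=f(396,448,3.7,240,190)
T0=f(98,203,3.4,210,150);T1=f(178,173,3.4,210,150);TV=f(111,112,3.4,210,150)
S0=f(590,87,2.8,100,190);S1=f(675,82,2.8,100,190);SV=f(672,131,2.8,100,190)
# order: wa g0 is right(-y) end (image left= -y)
P0=tri((wa,*g0),(tp,*T1),(sc,*S0));P1=tri((wa,*g1),(tp,*T0),(sc,*S1));V=tri((wa,*ve),(tp,*TV),(sc,*SV))
print("bar ends",P0,P1,"mid",(P0[0]+P1[0])/2,np.linalg.norm(P1[0]-P0[0]));print("vent",V)
C=cloud(wa)
for g in(g0,g1,ve,((g0[0]+g1[0])/2,(g0[1]+g1[1])/2)):print(C[int(round(g[1])),int(round(g[0]))].round(4))
```

```text
jug brim (array([0.46607695, 0.0278256 , 0.06092653]), [np.float64(0.000379135964421819), np.float64(0.0003791359644218136)]) lip (array([0.50270579, 0.01419609, 0.06002923]), [np.float64(0.0003193563555756383), np.float64(0.00031935635557570297)])
at z .062 [0.46546049 0.02807831 0.062     ] [0.46624365 0.02744305 0.062     ] [0.50179695 0.01471081 0.062     ] [0.50248391 0.01352399 0.062     ]
jug yaw lip -20.410120266070198 0.039082418100672055
-20.197616724852168 0.038717286657926876
-21.010643234766764 0.038821345434580504
handle wa -22.924869951109176 0.04052135372890362
filler [ 0.4642805  -0.17605168  0.062     ] handles [ 0.53572374 -0.33779888  0.118     ] [ 0.62061123 -0.09459808  0.118     ] [ 0.57816749 -0.21619848  0.118     ] 0.2575898152315568
steamer yaw from handles -19.241174132968272
filler tri (array([ 0.46647402, -0.17621234,  0.04976719]), [np.float64(0.00037822690488395033), np.float64(0.00037822690488402633)]) [ 0.46573253 -0.17364993  0.062     ]
yaw from filler -18.976435710388873 0.12131254778560324
yaw from filler -18.094072593935547 0.12089817375731628
y
[... 516 characters left out ...]
466, 0.   , 0.062]), array([0.493, 0.029, 0.063]), array([0.441, 0.024, 0.063])]
bar ends (array([0.57435514, 0.16308088, 0.14822346]), [np.float64(0.00034441033443445123), np.float64(0.002744636097013119), np.float64(0.0026416489723138435)]) (array([0.55179234, 0.24350283, 0.12748036]), [np.float64(0.0018044114298738972), np.float64(0.00415011857251284), np.float64(0.002497615612957622)]) mid [0.56307374 0.20329185 0.13785191] 0.0860642051647641
vent (array([0.63056301, 0.22487584, 0.14099633]), [np.float64(0.0011244640399629535), np.float64(0.0017632537429814977), np.float64(0.0014540144037623287)])
[0.5718 0.1631 0.152 ]
[0.5494 0.2444 0.1323]
[0.6297 0.2257 0.1411]
[0.5611 0.2026 0.1417]
```

Measurements agree with the text: jug at (0.466, 0.028) with brim at 0.061–0.062 and yaw −20.5°, steamer at (0.5785, −0.215) with rim at 0.145 and yaw about −19°. Now I'll fit the lid and check reachability without moving.

```bash
cat >> h.py <<'E'
def down(yaw): return (R.from_euler('z',yaw,degrees=True)*R.from_quat([0,1,0,0])).as_quat()
ST=np.array([.5785,-.2155]); SY=-18.9
E
python3 - <<'E'
from h import *
from scipy.optimize import least_squares
from cell import r
wa,wb,tp,sc=[load(x) for x in("wa","wb","top0","scene0")]
f=lambda x,y,s,ox,oy:((x+.5)/s-.5+ox,(y+.5)/s-.5+oy)
obs=[(wa,f(237,327,3.7,240,190),0),(wa,f(455,245,3.7,240,190),1),(wa,f(396,448,3.7,240,190),2),
(tp,f(95,204,3.4,210,150),1),(tp,f(181,172,3.4,210,150),0),(tp,f(111,112,3.4,210,150),2),
(sc,f(590,87,2.8,100,190),0),(sc,f(675,82,2.8,100,190),1),(sc,f(672,131,2.8,100,190),2)]
M=np.array([[0,-45,58],[0,45,58],[62,0,23.]])/1000
M[0,1]=-.045
def RL(p): return R.from_euler('z',p[3],degrees=True)*R.from_euler('y',-35+p[5],degrees=True)*R.from_euler('z',25+p[4],degrees=True)
def res(p):
    X=RL(p).apply(M)+p[:3]
    return np.concatenate([(np.array(proj(d,X[i]))-px)*1.0/(2 if d is not wa else 1) for d,px,i in obs]+[[p[4]/2,p[5]/2]])
for s in [least_squares(res,[.6,.2,.09,0,0,0])]:
    print(s.x.round(4),s.fun.round(1))
p=s.x;Rl=RL(p);g=Rl.apply([0,0,.056])+p[:3];print("grip",g,"z",Rl.apply([0,0,1]))
np.savez("lid.npz",o=p[:3],q=Rl.as_quat(),g=g)
# grasp: tool z=-lid z, tool y=±lid x
for sgn in(1,-1):
    m=Rl.as_matrix();y=sgn*m[:,0];z=-m[:,2];x=np.cross(y,z);q=R.from_matrix(np.stack([x,y,z],1)).as_quat()
    print(sgn,"x",x.round(2),r.inverse_kinematics(g+.003*m[:,2],q),r.inverse_kinematics(g+.1*m[:,2],q))
    # place: lid yaw SY -> lid x = steamer x
    a=np.radians(SY);y=sgn*np.array([np.cos(a),np.sin(a),0]);z=np.array([0,0,-1.]);x=np.cross(y,z)
    print("  place",x.round(2),r.inverse_kinematics([*ST,.205],R.from_matrix(np.stack([x,y,z],1)).as_quat()))
for y in(-20.5,159.5):print(r.inverse_kinematics([.466,.0278,.045],down(y)),r.inverse_kinematics([*ST,.12],down(y)))
E
```

```text
[ 0.596   0.2017  0.0888 -5.0331  0.0604  0.0756] [-0.4  0.3  0.6 -0.9 -0.4  0.6 -0.7 -0.   0.1  0.2  0.2  0.2  0.4  0.3
  0.   0.1  0.3  0.3  0.   0. ]
grip [0.56410053 0.20447726 0.13472418] z [-0.57028819  0.05022622  0.81990774]
1 x [-0.27  0.93 -0.24] [ 0.37501959  0.46491111  1.96432289 -1.04533458  0.29996917  0.97627402] [ 0.43322893  0.25039086  2.02614344 -0.75640353  0.42822532  0.71184417]
  place [0.32 0.95 0.  ] [-4.31985553e-01  5.21751984e-01  1.51556059e+00 -4.44089210e-16
  1.10428008e+00 -1.02118324e-01]
-1 x [ 0.27 -0.93  0.24] [ 0.37501959  0.46491111  1.96432289 -1.04533458  0.29996917 -2.16531863] [ 0.43322893  0.25039086  2.02614344 -0.75640353  0.42822532 -2.42974848]
  place [-0.32 -0.95 -0.  ] None
[-4.01877399e-02  5.49646743e-01  2.00144759e+00 -4.44089210e-16
  5.90498318e-01 -1.25319157e+00] [-4.31985553e-01  6.26291826e-01  1.57389632e+00 -4.44089210e-16
  9.41404512e-01 -1.64498938e+00]
[-4.01877399e-02  5.49646743e-01  2.00144759e+00 -4.44089210e-16
  5.90498318e-01  1.88840108e+00] [-4.31985553e-01  6.26291826e-01  1.57389632e+00 -4.44089210e-16
  9.41404512e-01  1.49660327e+00]
```

The lid fit is tight (origin z 0.0888 against 0.090, residual under 1 px, rest yaw −5°). Now pick up the jug.

```bash
python3 - <<'E'
from cell import r, optics
from h import *
q=down(-20.5)
r.move_to([.466,.0278,.14],q)
r.move_linear([.466,.0278,.045],vel=.12)
print(r.current_t(),r.current_contact_force())
r.set_gripper(0.0,squeeze=30)
print(r.current_opening(),r.current_opening()*.085,r.current_contact_force())
r.move_linear([.466,.0278,.10],vel=.12)
snap(optics,r,"wrist","wj"); snap(optics,r,"top","tj"); print(r.current_t(),r.current_opening(),r.current_contact_force(),r.current_tool_pos())
E
python3 -c "
from h import *
crop('tj',250,180,440,290,4,'tjc')"
```

```text
5.1833 [-0.19111462 -0.33999761 -0.16458346]
0.6447150646719957 0.05480078049711964 [-2.08979125 -1.25548993  9.9436549 ]
6.2917 0.6431207129853937 [-0.4732493  -0.0463557  -0.86387994] [0.46548904 0.02783116 0.09920801]
```

View pics/wj.png

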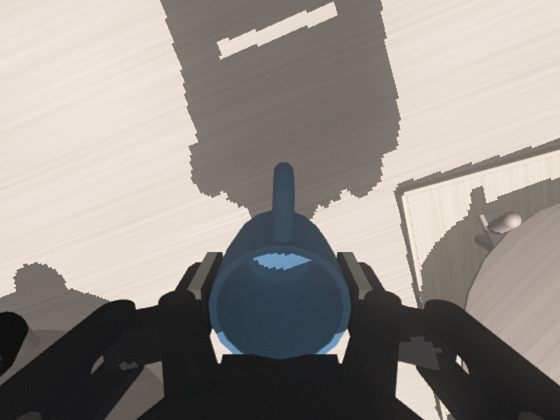

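The jug is held centred, its handle at (283,165) straight along the tool's −y centre line. Next I carry it over and lower it with a force check.

Run:
```python
from cell import r, optics
from h import *
q=down(SY)
r.move_linear([.466,.0278,.27],vel=.25)
r.move_to([*ST,.27],q)
r.move_linear([*ST,.135],vel=.12)
f0=r.current_contact_force()
z=.125
while z>.114:
    r.move_linear([*ST,z],vel=.05)
    f=r.current_contact_force()-f0; print(z,r.current_tool_pos().round(4),f.round(2))
    if f[2]>2: break
    z-=.002 if z>.1215 else .001
print(r.current_t(),r.current_opening())
snap(optics,r,"wrist","wp")
```

```text
0.125 [ 0.5783 -0.2154  0.1246] [-0.21 -1.54  0.29]
0.123 [ 0.5785 -0.2155  0.123 ] [-0.09 -1.36  0.1 ]
0.121 [ 0.5784 -0.2155  0.1209] [-0.86 -0.84  0.24]
0.12 [ 0.5785 -0.2155  0.12  ] [-0.71 -1.1  -0.27]
0.119 [ 0.5789 -0.2157  0.1199] [-1.67  0.04  7.75]
10.7917 0.6413103505654729
```

View pics/wp.png

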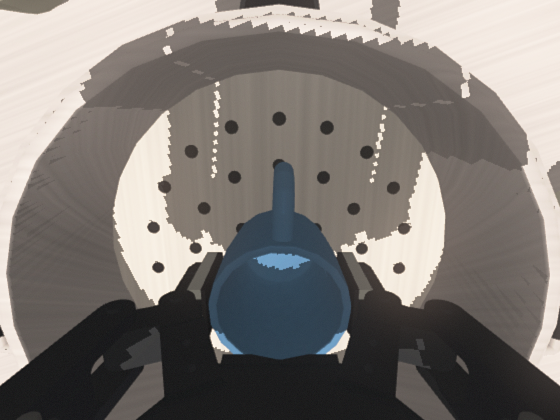

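The jug sits on the floor (contact at 0.1195), its handle at (283,165) in line with the funnel at (280,2). Release and check from above.

```bash
python3 - <<'E'
from cell import r, optics
from h import *
r.set_gripper(0.95)
r.sleep(.15)
print(r.current_contact_force())
r.move_linear([*ST,.27],vel=.2)
p=ST-0.04*np.array([np.cos(np.radians(SY)),np.sin(np.radians(SY))])
r.move_linear([p[0],p[1],.36],vel=.3)
snap(optics,r,"wrist","wq"); snap(optics,r,"top","tq"); print(r.current_t())
E
python3 -c "
from h import *
crop('tq',250,140,450,290,4,'tqc')"
```

```text
[ 0.63083393 -0.21124963 -0.29798792]
12.8583
```

View pics/wq.png

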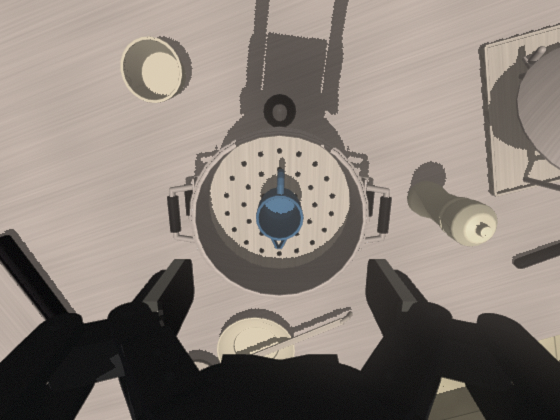

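The jug stands upright in the middle at (280,217), its handle pointing at the funnel (279,110). The side handles at (173,214) and (384,212) give the steamer's line.

Run:
```python
from h import *
from scipy.optimize import least_squares
from cell import r
d=load("wq");C=cloud(d);hsv=cv2.cvtColor(d["pixels"],cv2.COLOR_RGB2HSV)
m=(np.hypot(C[...,0]-.58,C[...,1]+.21)<.115)&(C[...,2]>.140)&(C[...,2]<.150)&(np.hypot(C[...,0]-.58,C[...,1]+.21)>.08)
P=C[m];f=lambda a:np.hypot(P[:,0]-a[0],P[:,1]-a[1])-a[2]
print("rim",m.sum(),least_squares(f,[.58,-.21,.1],loss="soft_l1",f_scale=.003).x.round(4))
a=at_z(d,173,214,.118);b=at_z(d,384.5,212,.118);y=b-a
print("handles mid",(a+b)/2,np.degrees(np.arctan2(-y[0],y[1])),np.linalg.norm(y))
F=at_z(d,279.5,110,.062);j=at_z(d,280,217.5,.136);h=at_z(d,281.5,180,.125);l=at_z(d,281,248,.136);print("filler",F,"jug",j)
for u,v in((l,j),(j,h)):w=u-v;print(np.degrees(np.arctan2(w[1],w[0])),np.hypot(*w[:2]))
w=(a+b)[:2]/2-F[:2];print("yaw filler",np.degrees(np.arctan2(w[1],w[0])),np.hypot(*w))
L=np.load("lid.npz");print(L["g"],r.current_q())
crop("wq",160,90,400,300,3.3,"wqc")
```

```text
rim 3760 [ 0.5784 -0.2161  0.0975]
handles mid [ 0.57815198 -0.2163139   0.118     ] -18.39903749553678 0.2579632679883912
filler [ 0.46411764 -0.17603334  0.062     ] jug [ 0.5785739  -0.21478091  0.136     ]
-17.14174666332306 0.038463682949573655
-21.32565192994146 0.04217700322941748
yaw filler -19.454840073099252 0.12093946708479374
[0.56410053 0.20447726 0.13472418] [-4.39078077e-01  3.19289000e-01  1.43579800e+00  2.54526085e-05
  1.38947778e+00 -1.67995676e+00]
```

View pics/wqc.png

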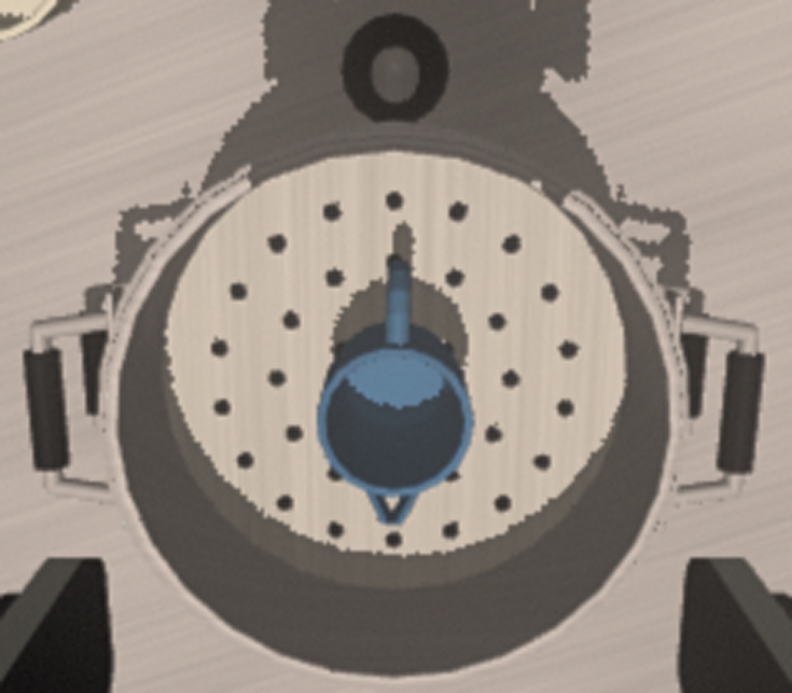

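Everything agrees. Now to the lid: approach along its normal, with one refining picture on the way.

```bash
cat >> h.py <<'E'
ST=np.array([.5783,-.2160]); SY=-18.9
def lidq(m):
    y=m[:,0];z=-m[:,2];return R.from_matrix(np.stack([np.cross(y,z),y,z],1)).as_quat()
E
python3 - <<'E'
from cell import r, optics
from h import *
L=np.load("lid.npz");m=R.from_quat(L["q"]).as_matrix();g=L["g"]+[0,0,.001]
q=lidq(m)
r.move_to(g+.19*m[:,2],q); print(r.current_t())
r.move_linear(g+.11*m[:,2],vel=.15)
snap(optics,r,"wrist","wl"); print(r.current_t(),r.current_tool_pos(),g+.11*m[:,2])
d=load("wl")
for X in([0,-.047,.062],[0,.047,.062],[.062,0,.023],[0,0,.062]): print(np.round(proj(d,m@X+g-.056*m[:,2]),1))
E
```

```text
14.8
15.5333 [0.5013708  0.21008431 0.22667866] [0.50136883 0.21000214 0.22591404]
[279.4 270.8]
[279.2 152.6]
[349.7 201.5]
[279.3 215. ]
```

View pics/wl.png

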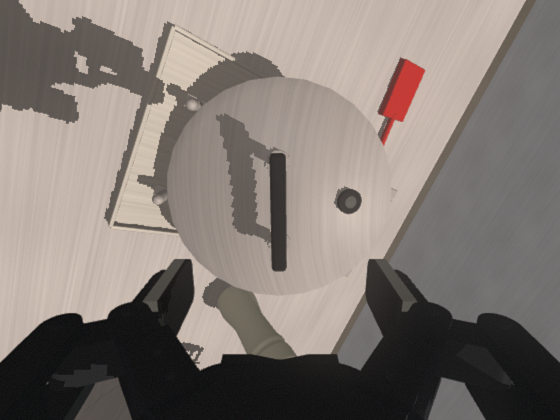

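Prediction and picture agree within about 1 px: bar ends at (279,271) and (278,153), vent at (348,201). Grasp and lift straight up.

Run:
```python
from cell import r, optics
from h import *
L=np.load("lid.npz");m=R.from_quat(L["q"]).as_matrix();g=L["g"]+[0,0,.001]
r.move_linear(g+.003*m[:,2],vel=.1)
print(r.current_t(),r.current_contact_force())
r.set_gripper(0.0,squeeze=70)
print(r.current_t(),r.current_opening()*85,r.current_contact_force(),r.current_tool_pos())
p=r.current_tool_pos()
r.move_linear(p+[0,0,.02],vel=.06); print(r.current_contact_force(),r.current_opening()*85)
r.move_linear(p+[0,0,.15],vel=.15); print(r.current_contact_force(),r.current_opening()*85,r.current_tool_pos())
for n,t in(("wrist","wg"),("scene","sg")): snap(optics,r,n,t)
print(r.current_t())
```

```text
16.75 [-0.46662896  0.24888257  0.37873371]
17.3917 10.313641543528309 [-5.80007487 -0.69468841  4.3926485 ] [0.56226378 0.20461202 0.13830227]
[-0.60245031  0.3609865  -1.5284385 ] 10.45294036749015
[-0.15426327  0.10069057 -1.70625823] 10.572742897721113 [0.56184131 0.20439553 0.28690149]
18.9917
```

View pics/wg.png

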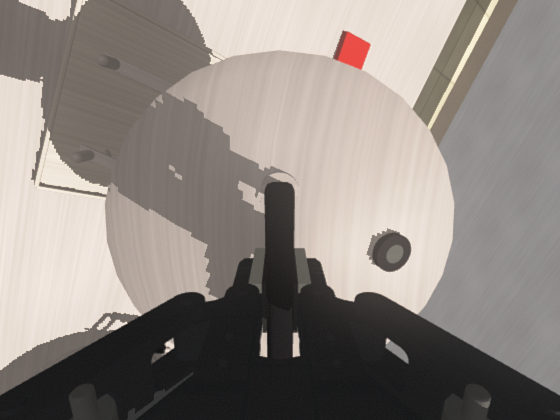

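View pics/sg.png

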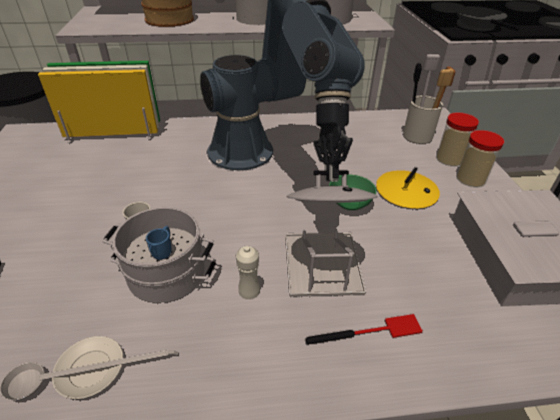

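The lid is held, its bar at x≈279 px along the tool axis and the vent at (391,251). The scene picture shows it clear of the rest. Next: level it, hover over the steamer, and measure its pose in the hand.

Run:
```python
from cell import r, optics
from h import *
a=np.radians(SY);m=R.from_euler('z',a).as_matrix();q=lidq(m)
p=r.current_tool_pos()
r.move_linear(p+[-.03,0,.06],vel=.25)
r.move_to([.50,.10,.36],q); print(r.current_t(),r.current_opening()*85)
r.move_to([*ST,.30],q)
r.sleep(.2)
for n,t in(("wrist","wh"),("scene","sh"),("top","th")): snap(optics,r,n,t)
print(r.current_t(),r.current_tool_pos(),r.current_contact_force(),r.current_opening()*85,r.current_torque())
crop("sh",90,120,270,300,3,"shc");crop("th",320,130,460,260,4,"thc")
```

```text
20.0833 10.664297790388671
21.6833 [ 0.57840626 -0.2155219   0.30018992] [-0.32480386 -0.73066177 -2.43135999] 10.679243385758463 [ 0.00377362 -0.00220625  0.00816554]
```

View pics/wh.png

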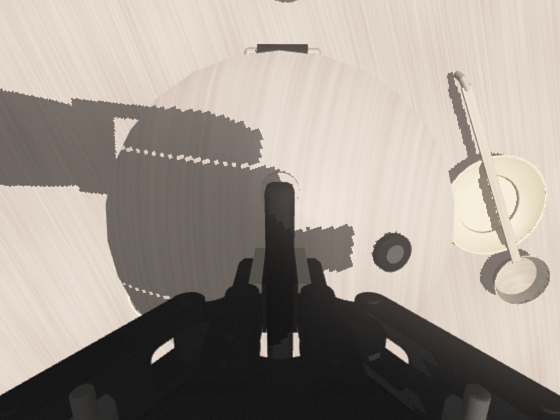

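View pics/shc.png

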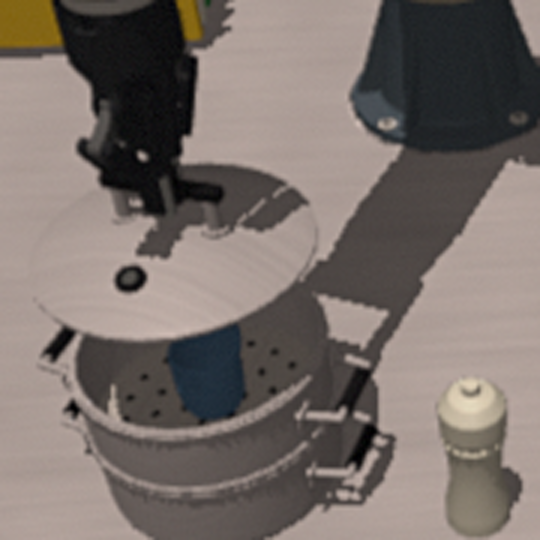

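Run:
```python
from h import *
from scipy.optimize import least_squares
d=load("wh")
# predicted lid edge and vent from ideal grasp, vs depth
T=np.eye(4);T[:3,:3]=R.from_quat(d["q"]).as_matrix();T[:3,3]=d["p"];p=d["p"]
m=R.from_euler('z',SY,degrees=True).as_matrix();o=p+[0,0,-.059]
print("vent pred",proj(d,m@[.062,0,.023]+o))
for a in(90,135,180,60,30,120,150): print(a,np.round(proj(d,m@(.105*np.array([np.cos(np.radians(a)),np.sin(np.radians(a)),0]))+o),1))
for t in("wh","sh","th"):
    e=load(t);C=cloud(e);rr=np.hypot(C[...,0]-o[0],C[...,1]-o[1])
    k=(rr>.055)&(rr<.10)&(C[...,2]>o[2]-.02)&(C[...,2]<o[2]+.035);P=C[k]
    # paraboloid of revolution fit with tilt: z=c + tx*x+ty*y + s(r) (poly in r2)
    X=P-o;r2=(X[:,0]**2+X[:,1]**2);A=np.stack([np.ones(len(X)),X[:,0],X[:,1],r2,r2**2],1)
    s=np.linalg.lstsq(A,X[:,2],rcond=None)[0]
    for _ in range(3):
        e_=np.abs(A@s-X[:,2]);w=e_<.003;s=np.linalg.lstsq(A[w],X[w,2],rcond=None)[0]
    print(t,len(X),w.sum(),"tilt deg",np.degrees(s[1:3]).round(2),"edge z",(s[0]+s[3]*.105**2+s[4]*.105**4).round(4))
```

```text
vent pred (np.float64(393.7068245964423), np.float64(252.9829015504061))
90 [280.9  50.7]
135 [146.3 111.9]
180 [110.9 237.4]
60 [378.5  79.6]
30 [439.5 151.9]
120 [183.1  79.4]
150 [121.7 151.7]
wh 43682 42802 tilt deg [0.1  0.22] edge z 0.0049
sh 2643 2539 tilt deg [ 0.17 -0.43] edge z 0.0048
th 1276 969 tilt deg [0.2  0.52] edge z 0.0033
```

The lid hangs level (under 0.5° in all three views), the vent at (392,251) on the far side from the funnel, and the bar is in line with the side handle at (281,48). Now I lower it under force watch.

Run:
```python
from cell import r, optics
from h import *
r.move_linear([*ST,.216],vel=.1)
r.sleep(.15)
f0=r.current_contact_force();z=.214
while z>.190:
    r.move_linear([*ST,z],vel=.04)
    f=r.current_contact_force()-f0; print(round(z,4),r.current_tool_pos().round(4),f.round(2),r.current_torque().round(2))
    if f[2]>4 or np.hypot(*f[:2])>6: break
    z-=.002 if z>.2061 else .001
print(r.current_t(),r.current_opening()*85)
for n,t in(("wrist","wk"),("scene","sk")): snap(optics,r,n,t)
crop("sk",90,150,270,310,3,"skc")
```

```text
0.214 [ 0.5783 -0.216   0.214 ] [ 0.14 -0.25  0.51] [ 0.01 -0.01 -0.03]
0.212 [ 0.5782 -0.216   0.2118] [ 0.49 -0.17  1.67] [-0.01 -0.02  0.02]
0.21 [ 0.5782 -0.216   0.2098] [0.25 1.24 1.33] [-0.03 -0.   -0.06]
0.208 [ 0.5782 -0.216   0.2078] [0.6  0.13 1.44] [ 0.01 -0.04  0.02]
0.206 [ 0.5782 -0.216   0.2058] [ 0.93 -0.01  0.29] [-0.02  0.02  0.06]
0.205 [ 0.5783 -0.216   0.2049] [ 0.24 -0.02  0.29] [-0.03 -0.02 -0.03]
0.204 [ 0.5783 -0.2161  0.204 ] [ 0.26 -0.36  1.43] [-0.1   0.02 -0.04]
0.203 [ 0.5785 -0.216   0.2036] [-1.59  0.72  8.48] [ 0.1   0.34 -0.03]
24.825 10.58152744444589
```

View pics/skc.png

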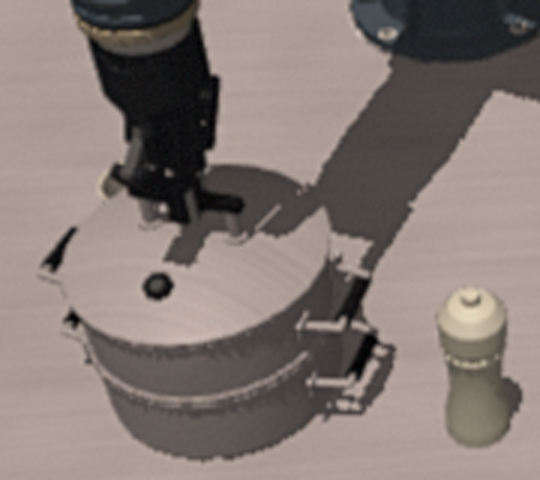

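The lid bears on the rim at TCP 0.2036, against an expected 0.145 + 0.059, so it is seated. Release, retreat, verify.

Run:
```python
from cell import r, optics
from h import *
r.set_gripper(0.9); r.sleep(.2); print(r.current_contact_force())
r.move_linear([*ST,.30],vel=.15)
r.move_linear([.46,-.17,.38],vel=.3)
r.move_to([.44,-.17,.38],down(SY)); r.sleep(.1)
for n,t in(("wrist","we"),("scene","se"),("top","te")): snap(optics,r,n,t)
print(r.current_t())
crop("se",90,170,270,310,3,"sec")
```

```text
[ 0.7851516   0.39182565 -0.21953588]
28.8833
```

View pics/we.png

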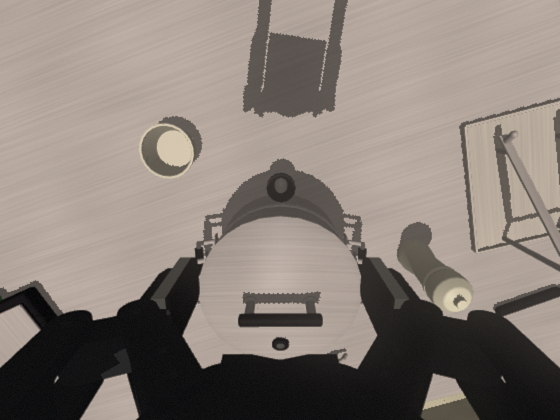

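View pics/sec.png

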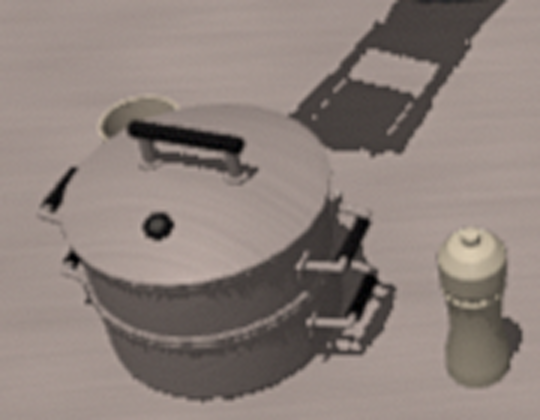

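Run:
```python
from h import *
o=np.array([*ST,.145])
for t in("we","se","te"):
    e=load(t);C=cloud(e);rr=np.hypot(C[...,0]-o[0],C[...,1]-o[1])
    k=(rr>.05)&(rr<.10)&(C[...,2]>o[2]-.015)&(C[...,2]<o[2]+.03);P=C[k]
    X=P-o;r2=(X[:,0]**2+X[:,1]**2);A=np.stack([np.ones(len(X)),X[:,0],X[:,1],r2,r2**2],1)
    s=np.linalg.lstsq(A,X[:,2],rcond=None)[0]
    for _ in range(3):
        e_=np.abs(A@s-X[:,2]);w=e_<.003;s=np.linalg.lstsq(A[w],X[w,2],rcond=None)[0]
    print(t,len(X),w.sum(),"tilt deg",np.degrees(s[1:3]).round(2),"edge z",(.145+s[0]+s[3]*.105**2+s[4]*.105**4).round(4))
crop("we",150,100,410,310,3,"wec")
```

```text
we 12227 12075 tilt deg [-0.07 -0.14] edge z 0.1496
se 2815 2618 tilt deg [-0.07 -0.78] edge z 0.1496
te 2046 1458 tilt deg [-0.14  0.5 ] edge z 0.1486
```

View pics/wec.png

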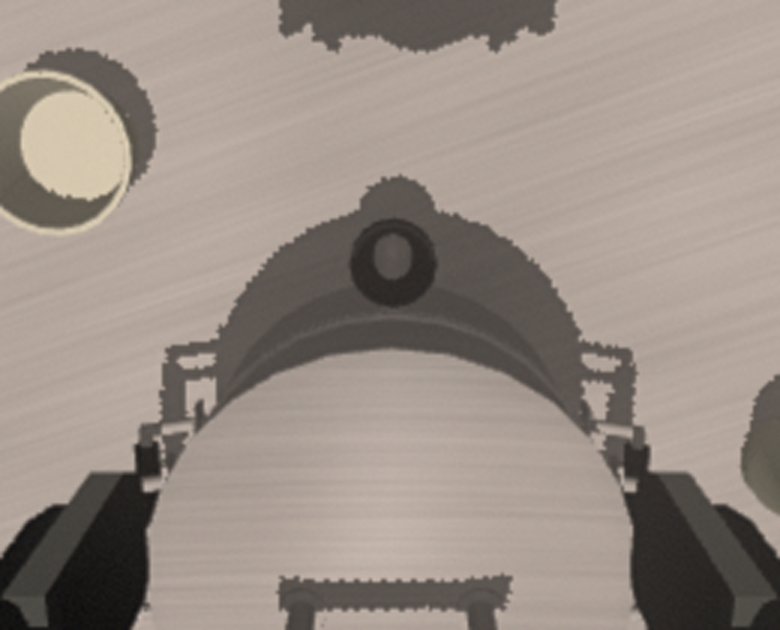

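The lid sits level and closed, its strap horizontal in the picture at (280,320), the vent at (280,344) opposite the funnel (280,187). One numeric check of position, then hand in.

Run:
```python
from h import *
from cell import r
d=load("we");a=at_z(d,239,320,.207);b=at_z(d,322,320,.207);v=at_z(d,280.5,344,.168);F=at_z(d,281,187,.062)
y=b-a;yaw=np.degrees(np.arctan2(-y[0],y[1]));print("lid centre",(a+b)/2,"yaw",yaw,"vent",v,"filler",F)
C=cloud(d);P=C.reshape(-1,3)
a=np.radians(SY);print("vent in steamer x",(v[:2]-ST)@[np.cos(a),np.sin(a)])
r.hand_in()
```

```text
lid centre [ 0.5746624  -0.21498737  0.207     ] yaw -19.017204668864654 vent [ 0.63533633 -0.23564958  0.168     ] filler [ 0.46411744 -0.17570203  0.062     ]
vent in steamer x 0.06032608020266897
the job is handed in; nothing more can be done
```

I put the blue jug upright in the middle of the steamer's top layer and the lid on the rim, then handed the job in at about 29 s of the 59 s allowed. `hand_in()` reports no verdict, so what follows is from my own checks.

**Jug:**
- It touched the layer floor where expected. The picture after release shows it about 1 mm from the steamer axis.
- Its yaw measured −17° to −21° from the lip and handle. The steamer measured about −19°, so it is well inside the 15° allowed.
- After the lid went on it could no longer be seen, so I did not check it again.

**Lid:**
- It met the rim at 0.2036 m on the tool, against 0.204 m expected for a seated lid.
- The closest view shows it level to about 0.2°. The scene and top views gave 0.8° and 0.5° with opposite signs, which I take as noise.
- The strap is at −19.0° and the steamer at −18.9°. The vent is 60 mm from the axis, on the side away from the funnel.
- The strap centre read about 4 mm off the axis, within the 10 mm limit. The vent position suggested 2 mm.

**Surroundings:** The funnel position did not change between the pictures before and after. The ramekin and grinder showed no movement by eye. The bowl looked unmoved in the last picture I viewed that shows it, just after I lifted the lid. I measured none of the three.

No check failed.

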